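Pair the clean canteen beakers rim to rim

ROBOT

A 7-joint arm with a two-finger parallel gripper is mounted at the origin on the work surface. World frame = base frame: x ahead of the robot, y to its left, z up, the work surface at z = 0. Lengths are in m, angles in rad, forces in N, time in s.
With the tool pointing down it reaches from about 0.425 to 0.975 m from the base axis. Payload 16.7 kg.
Tool frame: the origin (TCP) lies at the very end of the fingers, on their centre line; the grasp point (between the pads) lies 19 mm behind it (env.pinch_z is the distance from the TCP to the grasp point, in m); z points along the fingers, y is the line along which they close (so a half turn about z gives the same grasp; the last joint's range is limited). The gripper opens to 85 mm and grips with 20 to 120 N. Pads are 22 mm wide; open, the fingers measure 114 mm over their backs; the gripper's body (76 mm by 85 mm) begins 54 mm behind the grasp point. The pads swing forward as they close: fully open they stand 13 mm farther back than shut.
Start: joints at [-1.313, 0.426, 0.074, 1.606, -0.034, 1.111, -0.067], TCP at [0.267, 0.62, 0.231] pointing down, gripper open.
Joint ranges: [-2.85, 2.85], [-0.5, 2.14], [-1.23, 1.37], [0.21, 2.46], [-1.02, 4.16], [0.16, 2.05], [-2.73, 2.73]. Speed limits (rad/s): [1.89, 1.89, 2.39, 2.39, 3.01, 3.01, 3.01].

INTERFACE

Orientations are given as a unit quaternion [x, y, z, w].
In Python, from workcell import observe, vision, workorder, env gives the robot as it stands.
- The arm moves only by the shell command python3 -m pendant 'ROWS' [FORCE]. ROWS is JSON, a list of rows, each a list of 7 numbers: the opening, from -1 (shut) to 1 (fully open), so that 0 is half open, then the shift along the tool's x, y, z normalised to -1 to 1, where 1 is 0.25 m, then the turn, a rotation vector about the tool's x, y, z normalised to -1 to 1, where 1 is 60 degrees. A call has 1 to 12 rows; each row is the pose to reach, as a shift and turn from the pose commanded when the call began, along the tool's axes at that moment; what a row does not reach only later rows make up. A row lasts 1/8 s, in which the tool goes at most 62.5 mm and 10.7 degrees, less where a joint would pass 70% of its speed; a pose out of reach is approached as far as the arm can. A call with a number of a shift or a turn outside -1 to 1 is refused whole. A call with a gripper value outside its range is refused whole. The fingers move at their own pace and stop on an object; FORCE is the grip in N (left out, the last holds). Time passes only in rows, so rows that repeat a pose let the fingers close. It gives the time, the measured TCP pose, the force, the opening and the grip force at its end, in the units of the state.
- observe(): the state, without advancing time (a new reading comes with each control period).
- vision.get_image(name): name is "side" or "top" or "wrist"; returns a dict with "frame" (420x560x3 uint8, red, green, blue), "vertical_fov" (degrees; the focal length in pixels is half the picture's height over the tangent of half this angle, whatever the lens; pixels are square), "cx", "cy" (the principal point, pixels), "cam_to_world" (4x4, takes a point from camera to world coordinates); the wrist camera has in their place "tool_from_camera" (4x4, takes a point from camera to tool coordinates, whose origin is the TCP and whose axes are the flange's). Camera axes: x right, y up, looking along -z (the intrinsics and any distortion apply to the point x, -y, -z); pixel columns grow to the right and rows downward; lengths in m; the calibration is good to about 2 mm. A picture is of the moment at which its call begins: read the wrist's pose just before it. There is no depth.
- workorder.finish_job(): hands the job in; it is judged then, once.
The state is a dict: "time_s": time; "joint_pos": joint angles; "joint_velocities": joint speeds; "joint_torque": joint torques, N m; "ee_pos": TCP position; "eef_rot": TCP orientation; "ft_force": force on the tool from outside, world axes, zero at the start; "wrist_torque": the same for the moment, N m; "opening": opening from 0.0 (shut) to 1.0 (fully open); "gripper_force": force on a finger pad.
Only numpy, scipy, OpenCV 4.12 (cv2) and the standard library are available. Lean on these libraries where they do the work, as an engineer would, in place of code of your own. Each camera call takes 0.05 s, during which the arm holds its last target. There are 200 camera calls.

TASK

The beakers are dry: swing the rack's hold-down bail up and right over until it lies back on its stop, and take out the blue and the green beaker that lean mouth-down beneath it. Close each one over the beaker of its own colour standing mouth-up on the tray: mouth-down, rim on rim all the way round, set down gently and not dropped, so that the pairs stand steady and no dust gets in. Leave the standing beakers where they are on the tray, leave the bail lying back, and do not disturb the yellow beaker or the dish of coins.

Things in the scene. Friction and masses are not known exactly. Their poses are not given: they have to be found in the camera images.
- rack: fixed steel-wire beaker rack in a white drip tray of 240 x 400 mm. Origin: centre of its underside. Its front, -x, looks roughly towards the robot; the row of beakers runs along y. The floor slopes down to the front at 28 degrees, so the beakers lean with their feet towards -x; a wire fence up to 36 mm along the beaker stops their rims. End frames at y = -165 and 165 mm carry the hinge.
- bail (a joint): angle of the hold-down bail, rad: 0 closed, with its crossbar about 10 mm over the beakers' feet; grows as it swings up and back; upright (dead centre) at 1.20; 1.95 lying back on its stop. Short of dead centre it falls shut by its own weight, past it it falls back on to the stop. Moves freely, 0.16 kg.
- bail_grip (a point): centre of the red grip sleeve (16 mm diameter, 100 mm long) at the middle of the bail's crossbar, which lies along the rack's y axis and is else 8 mm wire. Closed it lies 69 mm in front of the rack's origin and 137 mm above the counter. It is 144 mm from the hinge axis. The sleeve is round and can turn in a grip as the bail swings. The middle of the row under the sleeve is empty. The point turns with the bail.
- bail_hinge (a point): fixed point on the bail's hinge axis at mid length, 65 mm behind the rack's origin and 85 mm above the counter; the axis is the rack's y axis. Its axes are the rack's.
- blue_lean: opaque blue melamine beaker, a plain round tumbler without handle, 84 mm tall, straight-sided, outside diameter 60 mm (the closed foot slightly chamfered), wall 4 mm, about 120 g. At the start it leans mouth-down in the rack under the bail, 28 degrees from vertical, at least 150 mm from the other one. Origin: on its axis, half-way up (42 mm from rim and foot); its +z axis points from the mouth to the foot. This is the one to move.
- green_lean: opaque green melamine beaker, a plain round tumbler without handle, 84 mm tall, straight-sided, outside diameter 60 mm (the closed foot slightly chamfered), wall 4 mm, about 120 g. At the start it leans mouth-down in the rack under the bail, 28 degrees from vertical, at least 150 mm from the other one. Origin: on its axis, half-way up (42 mm from rim and foot); its +z axis points from the mouth to the foot. This is the one to move.
- blue_stand: opaque blue melamine beaker, a plain round tumbler without handle, 84 mm tall, straight-sided, outside diameter 60 mm (the closed foot slightly chamfered), wall 4 mm, about 120 g. Stands upright, mouth up, on the tray, its foot 4 mm above the counter. Origin: on its axis, half-way up; its +z axis points from the foot to the mouth. It stays where it is and receives the other beaker of its colour.
- green_stand: opaque green melamine beaker, a plain round tumbler without handle, 84 mm tall, straight-sided, outside diameter 60 mm (the closed foot slightly chamfered), wall 4 mm, about 120 g. Stands upright, mouth up, on the tray, its foot 4 mm above the counter. Origin: on its axis, half-way up; its +z axis points from the foot to the mouth. It stays where it is and receives the other beaker of its colour.
- yellow_stand: opaque yellow melamine beaker, a plain round tumbler without handle, 84 mm tall, straight-sided, outside diameter 60 mm (the closed foot slightly chamfered), wall 4 mm, about 120 g. Stands upright, mouth up, on the tray, its foot 4 mm above the counter. Origin: on its axis, half-way up; its +z axis points from the foot to the mouth. It has no mate in the rack: leave it alone.
- tray: fixed brown canteen tray, 300 x 400 mm, floor 4 mm thick, edge 16 mm high. Origin: centre of its underside; the three standing beakers are spread along its y axis in any order of colours, at least 90 mm apart.
- coin_dish: red round dish with coins, 160 mm diameter, 22 mm high; a bystander. Origin at its underside's centre.
Things that resemble listed ones, but are neither listed nor needed, are in the scene too. What is shaped like the blue_lean but red is not meant. Leave any orange look-alike of the green_lean alone.

How it is judged:
On the way, in this order (a step that is already met when the one before it is completed fails the run):
1. the bail lies back past centre, both beakers still in the rack (value of joint bail above 1.7 rad and distance between each of blue_lean, green_lean and rack below 0.17 m), for 0.2 s.
2. the first pair is closed rim on rim and released (((horizontal distance between blue_lean and blue_stand below 0.006 m and z of blue_lean in the frame of blue_stand between 0.079 and 0.089 m and angle between each of blue_lean, blue_stand's own z axis and vertical below 0.06 rad and contact force between blue_lean and the fingers below 0.05 N and linear speed of blue_lean below 0.02 m/s) or (horizontal distance between green_lean and green_stand below 0.006 m and z of green_lean in the frame of green_stand between 0.079 and 0.089 m and angle between each of green_lean, green_stand's own z axis and vertical below 0.06 rad and contact force between green_lean and the fingers below 0.05 N and linear speed of green_lean below 0.02 m/s))), for 0.2 s.
At the end, for the whole second after the job is handed in: Blue on blue, green on green: mouth-down on the standing beaker, axes within 6 mm, centres 84 mm apart within 5 mm, both upright within 0.06 rad, at rest, released; standing beakers within 30 mm of their start; bail lying back (joint above 1.7) (horizontal distance between blue_lean and blue_stand below 0.006 m and z of blue_lean in the frame of blue_stand between 0.079 and 0.089 m and angle between each of blue_lean, blue_stand, green_lean, green_stand's own z axis and vertical below 0.06 rad and contact force between each of blue_lean, green_lean and the fingers below 0.05 N and linear speed of each of blue_lean, green_lean below 0.02 m/s and horizontal distance between green_lean and green_stand below 0.006 m and z of green_lean in the frame of green_stand between 0.079 and 0.089 m and value of joint bail above 1.7 rad and distance of each of blue_stand, green_stand from where it was at the start of the episode below 0.03 m); the robot touches nothing.
It fails at once if a beaker is dropped: it moves faster than 0.45 m/s while no finger holds it (a free fall of about 10 mm) ((linear speed of blue_lean above 0.45 m/s and contact force between blue_lean and the fingers below 0.02 N) or (linear speed of green_lean above 0.45 m/s and contact force between green_lean and the fingers below 0.02 N)).
It fails at once if a standing beaker is knocked over (angle between any of blue_stand, green_stand's own z axis and vertical above 0.5 rad).
It fails at once if a bystander is pushed more than 20 mm (distance of any of yellow_stand, coin_dish from where it was at the start of the episode above 0.02 m).
It also fails if it takes over 70 s, if anything falls off the work surface, if the arm or the gripper's body presses on something with over 40 N, if the wrist force passes 120 N, or if a joint passes its speed limit or range.

## Working session

There is one attempt and no reset: what is moved stays moved. The work goes in short steps, Python scripts to look and compute and a shell command to move; the robot and the scene stay as the last step left them, time stands still between calls to the robot, and variables do not carry over. Pictures are saved under pics/ and viewed, at most 10 in all, crops included, and the job is handed in when it is done.

```bash
ls; mkdir -p pics; python3 - <<'E'
from workcell import observe, vision, workorder, env
import cv2,numpy as np
s=observe(); print(s)
print(env.pinch_z,[a for a in dir(env) if a[0]!='_'])
ims=[]
for n in("side","top"):
    d=vision.get_image(n); cv2.imwrite(f"pics/{n}0.png",d["frame"][:,:,::-1]); print(n,{k:(v.tolist() if hasattr(v,'tolist') else v) for k,v in d.items() if k!="frame"})
    ims.append(d["frame"])
d=vision.get_image("wrist"); print({k:v for k,v in d.items() if k!="frame"})
E
```

```text
pics
{'time_s': 0.0, 'joint_pos': array([-1.31347125,  0.42677371,  0.07388008,  1.60661977, -0.03412779,
        1.11079467, -0.06709098]), 'joint_velocities': array([ 7.04860111e-05,  1.48826599e-03, -9.39049648e-04, -1.47363814e-03,
        3.00568091e-04,  1.42868252e-03,  1.99817516e-04]), 'joint_torque': array([-6.38375677e-04, -9.49859047e+01,  3.76060367e+00, -4.63529706e+01,
        1.91901613e-02,  1.01040359e-02,  6.86157068e-05]), 'ee_pos': array([0.26696703, 0.61951059, 0.23057801]), 'eef_rot': array([ 2.02042986e-01,  9.79376427e-01, -6.61240851e-04, -9.08602828e-05]), 'ft_force': array([-0.20224047, -0.35926928,  0.44010563]), 'wrist_torque': array([-0.003702  ,  0.0343841 ,  0.04740011]), 'gripper_force': 0.0, 'opening': 1.0007579646219982}
0.0187 ['PlanningError', 'pinch_z']
side {'vertical_fov': 53.03123030532299, 'cx': 285.55429997961915, 'cy': 210.2865864804068, 'cam_to_world': [[0.7984630673359084, 0.35399328317471146, -0.48697585727397286, -0.1280776494791344], [-0.6018902157313825, 0.4510961655024782, -0.6589692084428457, -0.680508551982895], [-0.01359773169915
[... 232 characters left out ...]
334368378, -0.2102595827950294, 0.1911267341655669], [-0.9997826195903937, -0.02075058362648264, 0.0020314635440318606, 0.14493906913362972], [-0.0023774034989966428, 0.21025595581070594, 0.9776434835862864, 1.5288117658142526], [0.0, 0.0, 0.0, 1.0]]}
{'vertical_fov': 65.37037118638528, 'cx': 281.30847716788554, 'cy': 208.5060927507866, 'tool_from_camera': array([[-1.05814087e-03,  9.53015352e-01,  3.02920154e-01,
         7.68573232e-02],
       [ 9.99999440e-01,  1.01233600e-03,  3.08228185e-04,
        -7.15647520e-04],
       [-1.29107837e-05,  3.02920310e-01, -9.53015889e-01,
        -1.42278008e-01],
       [ 0.00000000e+00,  0.00000000e+00,  0.00000000e+00,
         1.00000000e+00]])}
```

View pics/top0.png

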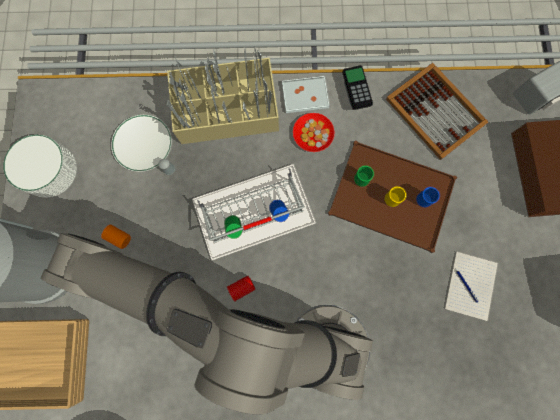

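View pics/side0.png

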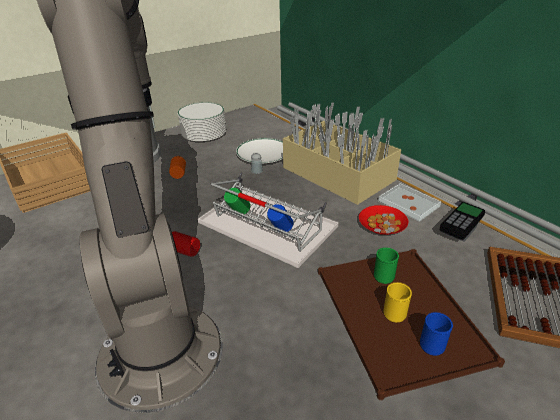

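The top view shows the rack around (255,212), with leaning green at (233,227), blue at (279,210) and the red sleeve at (258,223). On the tray stand green (365,175), yellow (397,196) and blue (429,197). The look-alikes are the red tumbler lying at (241,288) and the orange one at (116,236). The coin dish (313,132) is also red. My targets are the upright mouth-down pair inside the rack, which the side view also shows at green (237,202) and blue (281,216).

```bash
cat > h.py <<'E'
import numpy as np,cv2
from scipy.spatial.transform import Rotation as R
from scipy.optimize import minimize
def K(d):
    f=210/np.tan(np.radians(d["vertical_fov"])/2); return f,d["cx"],d["cy"]
def proj(d,P,T=None):
    T=np.array(d["cam_to_world"]) if T is None else T
    q=(np.asarray(P)-T[:3,3])@T[:3,:3]; f,cx,cy=K(d)
    return np.c_[cx+f*q[:,0]/-q[:,2],cy-f*q[:,1]/-q[:,2]]
def ray(d,uv,z,T=None):
    T=np.array(d["cam_to_world"]) if T is None else T
    f,cx,cy=K(d); v=T[:3,:3]@[(uv[0]-cx)/f,-(uv[1]-cy)/f,-1]
    return T[:3,3]+v*(z-T[2,3])/v[2]
def mask(fr,c):
    h=cv2.cvtColor(fr,cv2.COLOR_RGB2HSV).astype(int); H,S,V=h[...,0],h[...,1],h[...,2]
    lo,hi={"green":(60,85),"blue":(105,125),"yellow":(22,32),"red":(-1,8)}[c]
    m=((H>lo)&(H<hi)&(S>110)&(V>25)).astype(np.uint8)
    if c=="red": m|=((H>172)&(S>110)&(V>25)).astype(np.uint8)
    return m
def comps(m,a=25):
    n,l,s,c=cv2.connectedComponentsWithStats(m); return [(i,s[i],c[i],l==i) for i in range(1,n) if s[i,4]>=a]
t=np.linspace(0,2*np.pi,48)
def cyl(c,ax,r=.03,L=.084):
    ax=np.array(ax)/np.linalg.norm(ax); u=np.cross(ax,[0,1,.01]); u/=np.linalg.norm(u); v=np.cross(ax,u)
    ring=r*(np.outer(np.cos(t),u)+np.outer(np.sin(t),v)); return np.r_[c+ring+ax*L/2,c+ring-ax*L/2]
def sil(d,c,ax,T=None,sc=4):
    h=cv2.convexHull((proj(d,cyl(c,ax),T)*sc*16+8*sc-8).round().astype(np.int32)) ; m=np.zeros((420*sc,560*sc),np.uint8)
    cv2.fillConvexPoly(m,h,255,cv2.LINE_AA,4); return cv2.resize(m,(560,420),interpolation=cv2.INTER_AREA)/255.
E
cat > m0.py <<'E'
from h import *
from workcell import vision
ds={n:vision.get_image(n) for n in("side","top")}
for c in("green","blue","yellow","red"):
    for n in ds:
        for i,s,ct,_ in comps(mask(ds[n]["frame"],c),20): print(c,n,s.tolist(),ct.round(1))
# white rack tray in the top view
d=ds["top"]; hs=cv2.cvtColor(d["frame"],cv2.COLOR_RGB2HSV)
g=cv2.cvtColor(d["frame"],cv2.COLOR_RGB2GRAY); cr=cv2.resize(d["frame"][150:270,180:330],None,fx=5,fy=5,interpolation=cv2.INTER_CUBIC)
cv2.imwrite("pics/rack_top.png",cr[:,:,::-1])
E
python3 m0.py
```

```text
green side [280, 0, 280, 226, 43606] [440.7  84.2]
green side [400, 160, 71, 35, 140] [435.7 177.3]
green side [229, 188, 12, 5, 33] [234.8 189.6]
green side [224, 192, 26, 22, 336] [236.6 202.6]
green side [477, 197, 83, 41, 207] [519.3 217.3]
green side [457, 202, 26, 15, 205] [469.3 209.4]
green side [374, 248, 25, 36, 712] [385.5 264.8]
green top [345, 67, 20, 16, 230] [354.3  74.6]
green top [355, 166, 19, 20, 277] [363.6 175.5]
green top [225, 216, 16, 16, 196] [231.8 223.2]
green top [227, 230, 15, 8, 64] [234.8 234.3]
blue side [273, 204, 14, 7, 46] [279.3 206.9]
blue side [267, 208, 26, 24, 375] [279.9 219.7]
blue side [420, 312, 33, 44, 1067] [435.5 333.1]
blue top [417, 187, 23, 20, 324] [427.7 196.6]
blue top [270, 200, 18, 16, 192] [277.3 207.2]
blue top [275, 214, 14, 8, 65] [281.7 217.8]
blue top [457, 272, 16, 24, 46] [464.5 282.5]
yellow side [384, 283, 28, 39, 828] [396.7 301.8]
yellow top [385, 186, 22, 21, 326] [395.2 196. ]
red side [238, 193, 29, 14, 143] [251.7 199.3]
red side [359, 205, 50, 30, 699] [382.4 217.3]
red side [172, 231, 28, 26, 502] [185.8 243.8]
red side [498, 254, 8, 13, 65] [501.2 260. ]
red side [507, 256, 9, 12, 62] [510.8 261.6]
red side [516, 257, 9, 13, 65] [520.  263.3]
red side [525, 259, 10, 13, 65] [529.7 264.7]
red side [535, 260, 10, 14, 67] [539.5 266.3]
red side [544, 262, 11, 13, 63] [549.2 268. ]
red side [554, 263, 6, 13, 45] [557.3 268.8]
red side [501, 272, 7, 5, 27] [503.7 274. ]
red side [511, 274, 8, 12, 57] [514.3 279. ]
red side [521, 275, 9, 16, 76] [524.6 282.9]
red side [540, 279, 11, 16, 83] [545.2 286.9]
red side [550, 280, 9, 10, 44] [554.2 284.8]
red side [508, 316, 10, 11, 57] [512.5 320.6]
red side [540, 318, 12, 16, 77] [545.6 324.6]
red top [292, 113, 43, 39, 755] [312.1 131.1]
red top [309, 133, 12, 10, 36] [314.1 138.6]
red top [243, 217, 29, 13, 130] [256.9 222.8]
red top [227, 276, 28, 26, 424] [240.7 288. ]
```

View pics/rack_top.png

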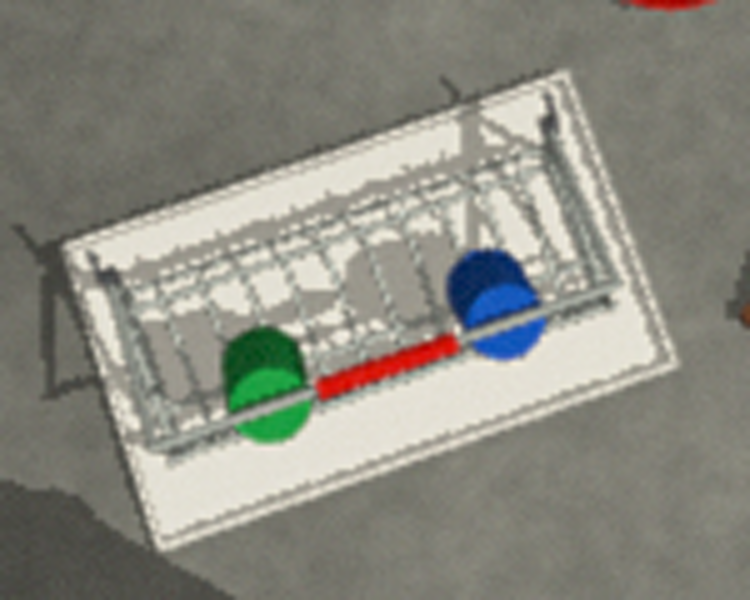

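```bash
cat > m1.py <<'E'
from h import *
from workcell import vision
ds={n:vision.get_image(n) for n in("side","top")}
px={"green_stand":((386,265),(364,176)),"yellow_stand":((397,302),(395,196)),"blue_stand":((436,333),(428,197))}
pl={"green":((237,202),(232,226)),"blue":((280,216),(279,210))}
def hm(n,c,p):
    m=mask(ds[n]["frame"],c); w=np.zeros_like(m); k=np.zeros_like(m); cv2.circle(k,p,30,1,-1); m=m&k
    pts=np.vstack([np.argwhere(l)[:,::-1] for _,s,ct,l in comps(m,6)]); cv2.fillConvexPoly(w,cv2.convexHull(pts.astype(np.int32)),1); return w
def fit(ms,ax,p0,z=None,views=("side","top")):
    def cost(p):
        c=np.array([p[0],p[1],p[2] if z is None else z]); return sum(np.abs(sil(ds[n],c,ax)-ms[n]).sum() for n in views)
    best=None
    s=np.vstack([p0]+[np.array(p0)+.02*e for e in np.eye(len(p0))])
    r=minimize(cost,p0,method="Nelder-Mead",options=dict(initial_simplex=s,xatol=2e-4,fatol=.5)); return r.x.round(4),round(r.fun,1)
for k,(a,b) in px.items():
    c=k.split("_")[0]; ms={"side":hm("side",c,a),"top":hm("top",c,b)}; p0=ray(ds["top"],b,.06)[:2]
    print(k,fit(ms,[0,0,1],p0,.046),[fit(ms,[0,0,1],p0,.046,(v,))for v in ms],[int(m.sum())for m in ms.values()])
cr=np.array([(65,243),(568,72),(676,367),(160,548)])/5+[180,150]-.4
C=np.array([ray(ds["top"],p,.012) for p in cr])[:,:2]; print("corners",C.round(3).tolist(),C.mean(0).round(4),[np.linalg.norm(C[i]-C[i-1]).round(3) for i in range(4)])
for i,j in((1,0),(2,3)): v=C[j]-C[i]; print("yaw",np.arctan2(-v[0],v[1]).round(4))
for i,j in((3,0),(2,1)): v=C[j]-C[i]; print("yaw",np.arctan2(v[1],v[0]).round(4))
g=ray(ds["top"],(257.0,222.7),.14); print("sleeve",g.round(4),"side",ray(ds["side"],(251.7,199.0),.14).round(4))
yaw=np.radians(17.8)
e=[ray(ds["top"],np.array(p)/5+[179.6,149.6],.14) for p in((320,388),(456,345))]; print("sleeve ends",np.linalg.norm(e[0]-e[1]),np.arctan2(-(e[0]-e[1])[0],(e[0]-e[1])[1]))
ax=[-np.sin(np.radians(28))*np.cos(yaw),-np.sin(np.radians(28))*np.sin(yaw),np.cos(np.radians(28))]
for c,(a,b) in pl.items():
    ms={"side":hm("side",c,a),"top":hm("top",c,b)}; p0=ray(ds["top"],b,.09)
    print(c,fit(ms,ax,p0),[fit(ms,ax,p0[:2],.085,(v,)) for v in ms])
E
python3 m1.py
```

```text
green_stand (array([ 0.6005, -0.1514]), np.float64(106.2)) [(array([ 0.6032, -0.1493]), np.float64(56.2)), (array([ 0.6004, -0.1531]), np.float64(43.3))] [740, 292]
yellow_stand (array([ 0.5201, -0.2609]), np.float64(124.2)) [(array([ 0.5247, -0.2575]), np.float64(75.8)), (array([ 0.5204, -0.2635]), np.float64(18.8))] [892, 337]
blue_stand (array([ 0.5159, -0.3783]), np.float64(129.2)) [(array([ 0.5187, -0.3769]), np.float64(68.9)), (array([ 0.5149, -0.3807]), np.float64(37.7))] [1101, 340]
corners [[0.537, 0.48], [0.662, 0.103], [0.434, 0.029], [0.31, 0.406]] [0.4855 0.2546] [np.float64(0.239), np.float64(0.398), np.float64(0.239), np.float64(0.397)]
yaw 0.3188
yaw 0.3182
yaw 0.3159
yaw 0.3125
sleeve [0.4185 0.2332 0.14  ] side [0.4203 0.2323 0.14  ]
sleeve ends 0.09573178753374782 0.28971579435562567
green (array([0.4185, 0.3215, 0.0848]), np.float64(135.5)) [(array([0.42  , 0.3258]), np.float64(83.8)), (array([0.4176, 0.3208]), np.float64(48.6))]
blue (array([0.4722, 0.1601, 0.0847]), np.float64(133.7)) [(array([0.4742, 0.1637]), np.float64(88.8)), (array([0.4704, 0.1605]), np.float64(40.7))]
```

The crop confirms the two in the rack: green at crop (265,385), blue (495,305), and the red sleeve (388,366). The tray corners measure 239 x 398 mm. The sleeve fit agrees within 2 mm with the rack pose (0.4855, 0.2546, yaw 0.316), and the beakers sit at rack y of about +85 and -86 mm.

```bash
cat > go.py <<'E'
# scene + planner: prints shift/turn (normalised) from present pose to target
from h import *
from workcell import observe
RC=np.array([.4855,.2546,0]); YAW=.316; RR=R.from_euler("z",YAW)
rk=lambda p: RC+RR.apply(p)
def ori(yaw_y,tilt=0):
    """tool y (closing) at world heading yaw_y; x=y+90deg; z down; tilt about tool y"""
    a=yaw_y+np.pi/2; X=np.array([np.cos(a),np.sin(a),0]);Z=np.array([0,0,-1.]);Y=np.cross(Z,X)
    return R.from_matrix(np.c_[X,Y,Z])*R.from_euler("y",tilt)
def rows(pos,rot,p0=None,r0=None):
    if p0 is None:
        s=observe(); p0=s["ee_pos"]; r0=R.from_quat(s["eef_rot"])
    sh=r0.inv().apply(np.asarray(pos)-p0)/.25; tr=(r0.inv()*rot).as_rotvec()/np.radians(60)
    return np.r_[sh,tr].round(3).tolist()
def stat():
    s=observe(); r=R.from_quat(s["eef_rot"]).as_matrix(); print("t%.2f"%s["time_s"],"p",s["ee_pos"].round(4),"y@%.1f"%np.degrees(np.arctan2(r[1,1],r[0,1])),"z",r[:,2].round(3),"op%.3f"%s["opening"],"gf%.1f"%s["gripper_force"],"F",s["ft_force"].round(1),"q",s["joint_pos"].round(2))
E
python3 - <<'E'
from go import *
stat(); o=ori(YAW); print(rows([.36,.42,.235],o),rows([.42,.233,.20],o))
E
```

```text
t0.35 p [0.2671 0.6198 0.2311] y@66.7 z [-0. -0. -1.] op0.996 gf0.0 F [-0.7  0.5  0.5] q [-1.31  0.43  0.07  1.61 -0.03  1.11 -0.07]
[-0.658, -0.587, -0.015, -0.0, 0.0, 0.81] [-1.174, -1.179, 0.125, -0.0, 0.0, 0.81]
```

```bash
python3 -m pendant '[[1,-0.66,-0.59,0,0,0,0.81],[1,-0.66,-0.59,0,0,0,0.81],[1,-0.66,-0.59,0,0,0,0.81],[1,-0.66,-0.59,0,0,0,0.81],[1,-0.66,-0.59,0,0,0,0.81],[1,-0.66,-0.59,0,0,0,0.81]]'; python3 - <<'E'
from go import *
stat(); o=ori(YAW); print(rows([.42,.233,.21],o))
E
```

```text
time_s: 1.1
ee_pos: [0.3603, 0.4191, 0.2315]
eef_rot: [0.587, 0.81, 0.0, -0.0]
ft_force: [-0.4, 0.9, -0.3]
opening: 0.999
gripper_force: 0.0
t1.10 p [0.3603 0.4191 0.2315] y@18.1 z [ 0.  0. -1.] op0.999 gf0.0 F [-0.4  0.9 -0.3] q [-1.22  0.23  0.29  1.9  -0.07  1.03 -0.59]
[-0.782, -0.004, 0.086, 0.0, -0.0, 0.0]
```

```bash
python3 -m pendant '[[1,-0.78,0,0.09,0,0,0],[1,-0.78,0,0.09,0,0,0],[1,-0.78,0,0.09,0,0,0],[1,-0.78,0,0.09,0,0,0],[1,-0.78,0,0.09,0,0,0]]'; python3 - <<'E'
from go import *
from workcell import vision
stat(); s=observe(); d=vision.get_image("wrist"); cv2.imwrite("pics/w1.png",d["frame"][:,:,::-1])
T=np.eye(4);T[:3,:3]=R.from_quat(s["eef_rot"]).as_matrix();T[:3,3]=s["ee_pos"];T=T@d["tool_from_camera"]
for i,st,ct,m in comps(mask(d["frame"],"red"),200): print(st.tolist(),ct.round(1),ray(d,ct,.137,T).round(4), cv2.minAreaRect(np.argwhere(m)[:,::-1].astype(np.float32)))
print("pred px",proj(d,[rk([-.069,0,.137])],T), "moves",rows(rk([-.069,0,.118]),ori(YAW)))
E
```

```text
time_s: 1.72
ee_pos: [0.4209, 0.234, 0.2089]
eef_rot: [0.587, 0.81, 0.0, -0.0]
ft_force: [-0.4, -0.5, -0.3]
opening: 1.0
gripper_force: 0.0
t1.73 p [0.4209 0.234  0.2089] y@18.2 z [ 0.  0. -1.] op1.000 gf0.0 F [-0.4 -0.5 -0.3] q [-1.    0.13  0.4   2.07 -0.06  0.95 -0.26]
[23, 0, 102, 98, 7213] [76.4 46.6] [0.2713 0.3001 0.137 ] ((75.2293701171875, 44.43119812011719), (115.13072967529297, 75.09358978271484), 73.3007583618164)
[271, 148, 23, 141, 3071] [282.2 215.7] [0.4204 0.2373 0.137 ] ((282.0, 218.0), (140.0, 22.0), 90.0)
pred px [[279.72304277 220.88393289]] moves [-0.006, -0.005, 0.364, 0.0, -0.0, 0.002]
```

View pics/w1.png

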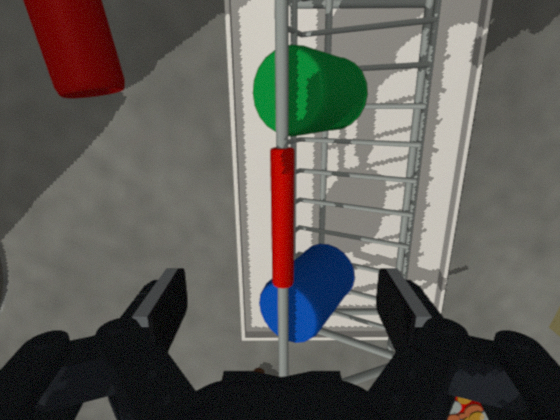

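The wrist view shows the sleeve upright in the picture at (282,218), centred between the fingertips. Green is at (310,90), blue at (305,290), and the red look-alike at (75,45) is off to the side. Now I'll descend and grip.

```bash
python3 -m pendant '[[1,0,0,0.18,0,0,0],[1,0,0,0.32,0,0,0],[1,0,0,0.36,0,0,0],[-1,0,0,0.36,0,0,0],[-1,0,0,0.36,0,0,0],[-1,0,0,0.36,0,0,0],[-1,0,0,0.36,0,0,0],[-1,0,0,0.36,0,0,0]]' 40; python3 - <<'E'
from go import *
stat(); s=observe(); p0=s["ee_pos"];r0=R.from_quat(s["eef_rot"])
for b in np.arange(0,1.96,.15):
    a=.37+b; q=np.array([.065-.1437*np.cos(a),0,.085+.1437*np.sin(a)]); q0=np.array([-.069,0,.137])
    print(round(b,2),rows(p0+RR.apply(q-q0),r0,p0,r0)[:3])
E
```

```text
time_s: 2.78
ee_pos: [0.4215, 0.2342, 0.1196]
eef_rot: [0.587, 0.809, 0.001, 0.0]
ft_force: [2.0, -0.0, 7.0]
opening: 0.168
gripper_force: 39.2
t2.77 p [0.4215 0.2342 0.1196] y@18.1 z [ 0.001  0.001 -1.   ] op0.168 gf39.2 F [ 2. -0.  7.] q [-0.97  0.27  0.38  2.15 -0.15  0.74 -0.18]
0.0 [-0.0, 0.0, 0.0]
0.15 [0.0, 0.037, -0.078]
0.3 [0.0, 0.086, -0.149]
0.45 [0.0, 0.144, -0.212]
0.6 [0.0, 0.212, -0.266]
0.75 [0.0, 0.286, -0.309]
0.9 [0.0, 0.366, -0.34]
1.05 [0.0, 0.45, -0.359]
1.2 [0.0, 0.536, -0.366]
1.35 [0.0, 0.622, -0.359]
1.5 [0.0, 0.706, -0.34]
1.65 [0.0, 0.786, -0.308]
1.8 [0.0, 0.861, -0.265]
1.95 [0.0, 0.928, -0.211]
```

```bash
python3 -m pendant '[[-1,0,0.037,-0.078,0,0,0],[-1,0,0.086,-0.149,0,0,0],[-1,0,0.144,-0.212,0,0,0],[-1,0,0.212,-0.266,0,0,0],[-1,0,0.286,-0.309,0,0,0],[-1,0,0.366,-0.34,0,0,0],[-1,0,0.45,-0.359,0,0,0],[-1,0,0.536,-0.366,0,0,0],[-1,0,0.622,-0.359,0,0,0],[-1,0,0.706,-0.34,0,0,0],[-1,0,0.786,-0.308,0,0,0],[-1,0,0.861,-0.265,0,0,0]]'; python3 -c "
from go import *
stat()"
```

```text
time_s: 4.28
ee_pos: [0.6253, 0.3017, 0.1849]
eef_rot: [0.587, 0.81, 0.0, -0.001]
ft_force: [-2.6, 3.4, 0.6]
opening: 0.169
gripper_force: 43.3
t4.28 p [0.6253 0.3017 0.1849] y@18.1 z [-0.001  0.001 -1.   ] op0.169 gf43.3 F [-2.6  3.4  0.6] q [-0.82  0.52  0.4   1.62 -0.23  1.05 -0.04]
```

```bash
python3 -m pendant '[[-1,0,0.03,0.02,0,0,0],[-1,0,0.058,0.044,0,0,0],[-1,0,0.058,0.044,0,0,0],[1,0,0.058,0.044,0,0,0],[1,0,0.058,0.044,0,0,0],[1,0,0.058,0.044,0,0,0],[1,0,0.058,0.044,0,0,0],[1,0,0.058,-0.1,0,0,0],[1,0,0.058,-0.3,0,0,0],[1,0,0.058,-0.4,0,0,0],[1,0,0.058,-0.4,0,0,0]]'; python3 - <<'E'
from go import *
from workcell import vision
stat(); s=observe()
d=vision.get_image("side"); d2=vision.get_image("wrist")
for i,st,ct,m in comps(mask(d["frame"],"red"),60):
    if ct[0]<330 and ct[1]<240: print("side red",ct,st.tolist())
for b in(1.7,1.95):
    a=.37+b; P=rk([.065-.1437*np.cos(a),0,.085+.1437*np.sin(a)]); print(b,P,proj(d,[P]))
T28=np.radians(28)
up=RR.apply([-np.sin(T28),0,np.cos(T28)])
for n,c in (("blue",[.4722,.1601,.0848]),("green",[.4185,.3215,.0848])):
    f=np.array(c)+up*.042; g=np.array(c)+up*(.042-.020-.0187); print(n,"foot",f.round(3),"TCP grasp",g.round(4),"pre",(g+up*.09).round(4))
    for tl in(T28,-T28): o=ori(YAW+np.pi/2,tl); print(o.apply([0,0,1]).round(3),-up.round(3),rows(g+up*.09,o))
E
```

```text
time_s: 5.65
ee_pos: [0.64, 0.3053, 0.2874]
eef_rot: [0.587, 0.809, 0.002, 0.001]
ft_force: [-0.4, 0.3, 0.1]
opening: 1.001
gripper_force: 0.0
t5.65 p [0.64   0.3053 0.2874] y@18.1 z [ 0.003  0.002 -1.   ] op1.001 gf0.0 F [-0.4  0.3  0.1] q [-0.83  0.47  0.42  1.47 -0.2   1.24 -0.06]
side red [293.76229508 153.49180328] [281, 148, 28, 12, 122]
1.7 [0.61266839 0.29617847 0.21116344] [[289.29632433 151.8705584 ]]
1.95 [0.64030351 0.30521393 0.19022166] [[294.31456478 154.18122821]]
blue foot [0.453 0.154 0.122] TCP grasp [0.4707 0.1596 0.0877] pre [0.4306 0.1465 0.1672]
[-0.446 -0.146 -0.883] [ 0.446  0.146 -0.883] [-0.344, -0.989, 0.47, 0.366, 0.365, -1.468]
[ 0.446  0.146 -0.883] [ 0.446  0.146 -0.883] [-0.344, -0.989, 0.47, -0.366, -0.366, -1.468]
green foot [0.4   0.315 0.122] TCP grasp [0.417  0.321  0.0877] pre [0.3769 0.3079 0.1672]
[-0.446 -0.146 -0.883] [ 0.446  0.146 -0.883] [0.336, -0.993, 0.47, 0.366, 0.365, -1.468]
[ 0.446  0.146 -0.883] [ 0.446  0.146 -0.883] [0.336, -0.993, 0.47, -0.366, -0.366, -1.468]
```

The bail lies on its stop: the sleeve shows at side (294,153.5), predicted (294.3,154.2) for 1.95 rad. The row is too close to the base to tilt the tool 28° inwards. I'll grasp with a vertical tool, closing along the row, and put the tilt in when placing.

```bash
python3 - <<'E'
from go import *
print(rows([.4624,.1569,.21],ori(YAW+np.pi/2)))
E
```

```text
[-0.344, -0.855, 0.299, -0.0, -0.0, -1.5]
```

```bash
python3 -m pendant '[[1,-0.34,-0.855,0.2,0,0,-1],[1,-0.34,-0.855,0.2,0,0,-1],[1,-0.34,-0.855,0.2,0,0,-1],[1,-0.34,-0.855,0.2,0,0,-1],[1,-0.34,-0.855,0.2,0,0,-1],[1,-0.34,-0.855,0.2,0,0,-1]]'; python3 -m pendant '[[1,0,0,0.05,0,0,-0.5],[1,0,0,0.1,0,0,-0.5],[1,0,0,0.1,0,0,-0.5],[1,0,0,0.1,0,0,-0.5]]'; cat > wf.py <<'E'
from go import *
from workcell import vision
def wrist():
    s=observe(); d=vision.get_image("wrist")
    T=np.eye(4);T[:3,:3]=R.from_quat(s["eef_rot"]).as_matrix();T[:3,3]=s["ee_pos"]; return d,T@d["tool_from_camera"]
def wfit(d,T,c,c0,ax,fixz=True):
    """refine beaker centre in the plane z=const from the wrist picture"""
    m=mask(d["frame"],c); k=np.zeros_like(m); q=proj(d,[c0],T)[0]; cv2.circle(k,tuple(q.astype(int).tolist()),110,1,-1); m&=k
    cs=max(comps(m,50),key=lambda a:a[1][4]); w=np.zeros_like(m); cv2.fillConvexPoly(w,cv2.convexHull(np.argwhere(cs[3])[:,::-1].astype(np.int32)),1)
    vis=(w>0)|(np.ones_like(w)>0)
    f=lambda p:np.abs(sil(d,np.array([p[0],p[1],c0[2]]),ax,T,2)-w).sum()
    p0=np.array(c0[:2]); r=minimize(f,p0,method="Nelder-Mead",options=dict(initial_simplex=[p0,p0+[.01,0],p0+[0,.01]],xatol=2e-4,fatol=2))
    return r.x.round(4),round(r.fun),int(w.sum()),q.round(),cs[1].tolist()
T28=np.radians(28); up=RR.apply([-np.sin(T28),0,np.cos(T28)])
E
python3 - <<'E'
from wf import *
stat(); d,T=wrist(); cv2.imwrite("pics/w2.png",d["frame"][:,:,::-1])
x=wfit(d,T,"blue",np.array([.4722,.1601,.0848]),up); print(x)
E
```

```text
time_s: 6.5
ee_pos: [0.4614, 0.1574, 0.2342]
eef_rot: [0.101, 0.995, -0.0, -0.001]
ft_force: [-0.2, 0.6, 1.3]
opening: 1.003
gripper_force: 0.0
time_s: 7.0
ee_pos: [0.4618, 0.1576, 0.2091]
eef_rot: [-0.157, 0.988, -0.0, -0.001]
ft_force: [0.6, -0.5, 0.3]
opening: 0.999
gripper_force: 0.0
t7.00 p [0.4618 0.1576 0.2091] y@108.0 z [-0.002 -0.001 -1.   ] op0.999 gf0.0 F [ 0.6 -0.5  0.3] q [-0.69  0.14  0.25  2.05 -0.04  0.96  1.47]
(array([0.4737, 0.1613]), 357, 5136, array([282., 213.]), [244, 166, 78, 86, 5058])
```

View pics/w2.png

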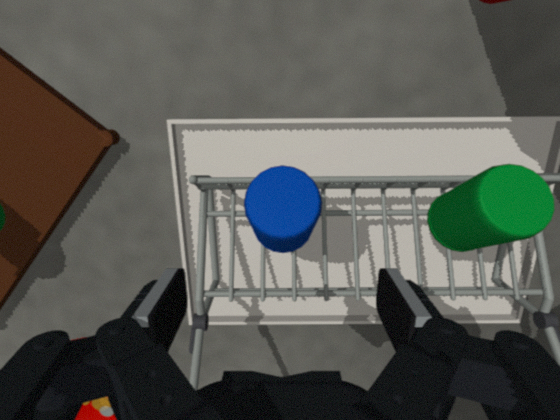

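The wrist view shows blue at (283,208), centred between the pads (165 and 395). The bail is clear, and the fit is within 2 mm of the earlier estimate. Descending and gripping.

```bash
python3 -m pendant '[[1,-0.009,0,0.2,0,0,0],[1,-0.009,0,0.36,0,0,0],[1,-0.009,0,0.46,0,0,0],[1,-0.009,0,0.5,0,0,0],[1,-0.009,0,0.5,0,0,0],[-1,-0.009,0,0.5,0,0,0],[-1,-0.009,0,0.5,0,0,0],[-1,-0.009,0,0.5,0,0,0],[-1,-0.009,0,0.5,0,0,0]]' 60; python3 -c "
from go import *
stat()"
```

```text
time_s: 8.18
ee_pos: [0.4653, 0.159, 0.0865]
eef_rot: [-0.157, 0.988, 0.0, 0.001]
ft_force: [-1.6, -1.0, 12.6]
opening: 0.694
gripper_force: 61.5
t8.18 p [0.4653 0.159  0.0865] y@108.1 z [ 0.002  0.001 -1.   ] op0.694 gf61.5 F [-1.6 -1.  12.6] q [-0.65  0.33  0.22  2.15 -0.12  0.67  1.54]
```

```bash
python3 -m pendant '[[-1,0,0,-0.06,0,0,0],[-1,0,0,-0.16,0,0,0],[-1,0,0,-0.32,0,0,0],[-1,0,0,-0.5,0,0,0],[-1,0,0,-0.64,0,0,0],[-1,0,0,-0.64,0,0,0]]'; python3 -m pendant '[[-1,0.04,-0.1,0,0,0,0],[-1,0.08,-0.28,0,0,0,0],[-1,0.1,-0.46,0,0,0,0],[-1,0.1,-0.64,0,0,0,0],[-1,0.1,-0.82,0,0,0,0],[-1,0.1,-1,0,0,0,0]]'; python3 - <<'E'
from wf import *
stat(); print(rows([.606,-.444,.24],ori(np.radians(53.7))))
E
```

```text
time_s: 8.93
ee_pos: [0.4657, 0.159, 0.2486]
eef_rot: [-0.157, 0.988, 0.001, 0.003]
ft_force: [-0.4, 0.2, -2.4]
opening: 0.694
gripper_force: 65.0
time_s: 9.68
ee_pos: [0.5182, -0.0882, 0.245]
eef_rot: [-0.157, 0.988, 0.0, -0.0]
ft_force: [0.6, 0.1, -0.4]
opening: 0.7
gripper_force: 65.0
t9.68 p [ 0.5182 -0.0882  0.245 ] y@108.1 z [-0.  0. -1.] op0.700 gf65.0 F [ 0.6  0.1 -0.4] q [-0.37  0.17  0.48  1.94 -0.09  1.04  2.03]
[0.108, -1.462, 0.02, 0.0, -0.0, 0.906]
```

```bash
python3 -m pendant '[[-1,0.05,-0.2,0,0,0,0.15],[-1,0.1,-0.4,0,0,0,0.3],[-1,0.1,-0.6,0,0,0,0.45],[-1,0.1,-0.8,0,0,0,0.6],[-1,0.1,-1,0,0,0,0.75],[-1,0.1,-1,0,0,0,0.9],[-1,0.1,-1,0,0,0,0.906]]'; python3 - <<'E'
from wf import *
stat(); print(rows([.606,-.444,.24],ori(np.radians(53.7))))
E
```

```text
time_s: 10.55
ee_pos: [0.5718, -0.3323, 0.2443]
eef_rot: [0.311, 0.95, -0.0, -0.001]
ft_force: [0.6, 0.3, -1.9]
opening: 0.694
gripper_force: 65.0
t10.55 p [ 0.5718 -0.3323  0.2443] y@53.7 z [-0.002  0.    -1.   ] op0.694 gf65.0 F [ 0.6  0.3 -1.9] q [-0.09  0.47  0.73  1.65 -0.34  1.15  1.66]
[-0.375, -0.279, 0.017, -0.001, -0.001, 0.0]
```

```bash
python3 -m pendant '[[-1,-0.18,-0.14,0,0,0,0],[-1,-0.37,-0.28,0,0,0,0],[-1,-0.37,-0.28,0,0,0,0],[-1,-0.37,-0.28,0,0,0,0]]' >/dev/null; python3 - <<'E'
from wf import *
stat(); d,T=wrist(); cv2.imwrite("pics/w3.png",d["frame"][:,:,::-1])
print(proj(d,[[.5159,-.3783,.046]],T)); print(wfit(d,T,"blue",np.array([.5159,-.3783,.046]),[0,0,1]))
E
```

```text
t11.05 p [ 0.6053 -0.4425  0.2447] y@53.9 z [-0.     0.001 -1.   ] op0.693 gf65.2 F [-0.2 -0.6 -0.3] q [ 0.12  0.63  0.7   1.42 -0.41  1.24  1.79]
[[280.85256616  68.36398548]]
(array([ 0.5172, -0.3782]), 120, 4313, array([281.,  68.]), [247, 25, 71, 77, 4245])
```

View pics/w3.png

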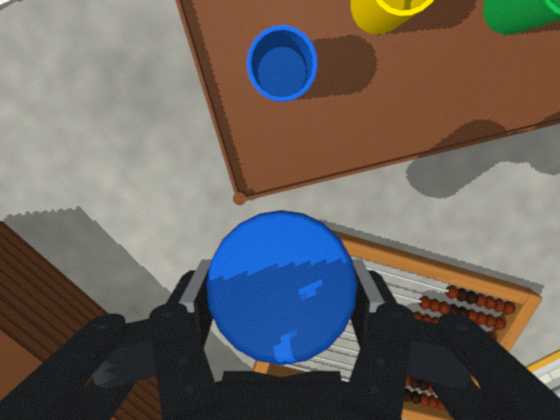

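The standing blue at (282,64) fits at (0.5172, -0.3782). The held blue's foot disc at (282,287) is square between the pads. Now I'll fit where the held beaker sits in the tool frame.

```bash
cat > held.py <<'E'
from wf import *
def held(c,d,x0=(-.0087,-.0004,.0017,28)):
    T=np.array(d["tool_from_camera"]); m=mask(d["frame"],c); m[:150]=0; m[372:]=0
    m=max(comps(m,500),key=lambda a:a[1][4]); w=np.zeros((420,560),np.uint8); cv2.fillConvexPoly(w,cv2.convexHull(np.argwhere(m[3])[:,::-1].astype(np.int32)),1)
    ok=np.ones((420,560)); ok[365:]=0
    f=lambda p:(np.abs(sil(d,p[:3]/100,[np.sin(np.radians(p[3]*10)),0,-np.cos(np.radians(p[3]*10))],T,2)-w)*ok).sum()+2000*(p[1]+.04)**2*0
    out=[]
    for free in(0,1):
        x=np.array(x0)*[100,100,100,.1]
        g=(lambda q:f(np.r_[q,x[3]])) if not free else f
        p=x if free else x[:3]
        r=minimize(g,p,method="Nelder-Mead",options=dict(initial_simplex=np.vstack([p]+[p+.4*e for e in np.eye(len(p))]),xatol=.01,fatol=3)); out.append(((r.x*10).round(1).tolist(),round(r.fun)))
    return out,m[1].tolist(),round(f(np.array(x0)*[100,100,100,.1]))
E
python3 - <<'E'
from held import *
d=vision.get_image("wrist"); print(held("blue",d))
E
```

```text
([([-11.6, -0.6, 10.6], 271), ([-12.3, -0.6, 10.4, 29.3], 276)], [205, 211, 153, 154, 18072], 2207)
```

```bash
cat > ext.py <<'E'
from held import *
def ext(c,loc=(-.0116,-.0006,.006),tilt=28,views=("side","top")):
    """fit held beaker from the fixed cameras; returns centre in tool frame"""
    s=observe(); r=R.from_quat(s["eef_rot"]); p0=s["ee_pos"]+r.apply(loc); a=np.radians(tilt); ax=r.apply([np.sin(a),0,-np.cos(a)])
    ds={n:vision.get_image(n) for n in views}; ms={}
    for n in views:
        m=mask(ds[n]["frame"],c); k=np.zeros_like(m); q=proj(ds[n],[p0])[0].astype(int); cv2.circle(k,tuple(q.tolist()),28,1,-1); m&=k
        cs=comps(m,15); print(n,q,[(x[1].tolist()) for x in cs])
        ms[n]=(m,k)
    for n in views: cv2.imwrite(f"pics/ext_{n}_{s['time_s']:.2f}.png",cv2.resize(ds[n]["frame"][max(0,proj(ds[n],[p0])[0].astype(int)[1]-50):][:100,max(0,proj(ds[n],[p0])[0].astype(int)[0]-60):][:,:120],None,fx=5,fy=5)[:,:,::-1])
E
python3 - <<'E'
from ext import *
ext("blue")
a=[cv2.imread(f) for f in sorted(__import__("glob").glob("pics/ext_*.png"))]; cv2.imwrite("pics/v4.png",cv2.resize(np.hstack(a),(800,333)))
E
```

```text
side [512 270] [[491, 245, 42, 48, 1092]]
top [465 153] []
```

View pics/v4.png

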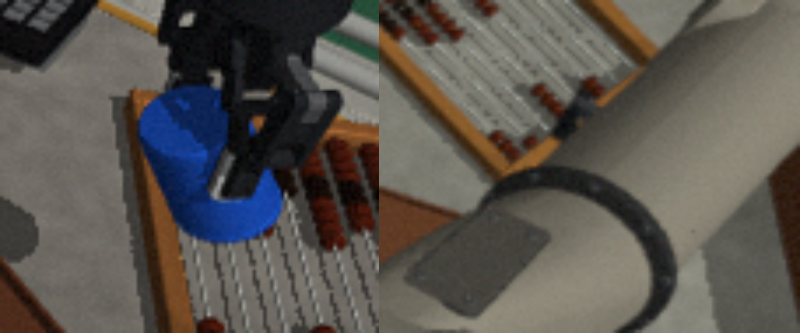

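The side view shows the held blue still leaning properly in the grip, with the foot up-left at (185,115) and the rim at (235,225). The top view is blocked by the arm. I'll fit the hull in the side view.

```bash
cat > sf.py <<'E'
from held import *
def sidefit(c,rad=34,y=-.0006,x0=(-.0116,.006,28)):
    s=observe(); r=R.from_quat(s["eef_rot"]); d=vision.get_image("side")
    m=mask(d["frame"],c); k=np.zeros_like(m); q=proj(d,[s["ee_pos"]+r.apply([x0[0],y,x0[1]])])[0].astype(int); cv2.circle(k,tuple(q.tolist()),rad,1,-1); m&=k
    pts=np.vstack([np.argwhere(x[3])[:,::-1] for x in comps(m,15)]); w=np.zeros_like(m); cv2.fillConvexPoly(w,cv2.convexHull(pts.astype(np.int32)),1)
    def f(p,t): a=np.radians(t); return np.abs(sil(d,s["ee_pos"]+r.apply([p[0]/100,y,p[1]/100]),r.apply([np.sin(a),0,-np.cos(a)]))-w).sum()
    for t in(x0[2]-3,x0[2],x0[2]+3):
        p=np.array(x0[:2])*100; q=minimize(f,p,args=(t,),method="Nelder-Mead",options=dict(initial_simplex=[p,p+[.5,0],p+[0,.5]],xatol=.01,fatol=.5)); print(t,(q.x*10).round(1),round(q.fun,1),int(w.sum()))
    print("nominal",f(np.array([-.87,.17]),28))
E
python3 -c "
from sf import *
sidefit('blue')"
```

```text
25 [-7.9  2.2] 227.6 1383
28 [-8.2  1.9] 175.4 1383
31 [-7.8  1.5] 148.2 1383
nominal 177.60392156862747
```

The side fit (-8.2, 1.9 mm) agrees with the nominal grasp. The wrist fit's z offset comes from the foot chamfer. Next I'll plan the upright pose above the standing blue.

```bash
cat > place.py <<'E'
from held import *
def plan(st,yaw,cl,h,tilt=28.5):
    a=np.radians(tilt)
    o=max((ori(np.radians(yaw),s*a) for s in(1,-1)),key=lambda o:o.apply([np.sin(a),0,-np.cos(a)])[2])
    tcp=np.array([st[0],st[1],.130+h])-o.apply(cl); print("h",h,"TCP",tcp.round(4),"z",o.apply([0,0,1]).round(3),rows(tcp,o))
E
python3 -c "
from place import *
stat()
for h in(.06,.006): plan((.5172,-.3782),53.7,(-.0085,-.0006,.0019),h)"
```

```text
t11.30 p [ 0.6059 -0.442   0.2456] y@53.8 z [ 0.001  0.    -1.   ] op0.694 gf65.2 F [ 1.   0.5 -1.9] q [ 0.12  0.63  0.7   1.42 -0.41  1.24  1.79]
h 0.06 TCP [ 0.5123 -0.3738  0.1957] z [-0.385  0.282 -0.879] [0.463, -0.001, 0.199, 0.0, 0.475, 0.003]
h 0.006 TCP [ 0.5123 -0.3738  0.1417] z [-0.385  0.282 -0.879] [0.463, -0.001, 0.415, 0.0, 0.475, 0.003]
```

```bash
python3 -m pendant '[[-1,0.1,0,0.02,0,0.12,0],[-1,0.2,0,0.06,0,0.24,0],[-1,0.32,0,0.1,0,0.36,0],[-1,0.42,0,0.15,0,0.475,0],[-1,0.463,0,0.2,0,0.475,0],[-1,0.463,0,0.2,0,0.475,0],[-1,0.463,0,0.2,0,0.475,0]]' >/dev/null; python3 - <<'E'
from place import *
stat(); plan((.5172,-.3782),53.7,(-.0085,-.0006,.0019),.006)
s=observe(); d=vision.get_image("side"); r=R.from_quat(s["eef_rot"])
a=np.radians(28.5); c=s["ee_pos"]+r.apply([-.0085,-.0006,.0019]); ax=r.apply([np.sin(a),0,-np.cos(a)]); print("centre",c.round(4),"axis",ax.round(3))
im=d["frame"].copy()
for cc,x in((c,ax),(np.array([.5172,-.3782,.046]),[0,0,1])): cv2.polylines(im,[cv2.convexHull(proj(d,cyl(cc,x)).round().astype(np.int32))],True,(255,255,255),1)
d2=vision.get_image("wrist")
cr=cv2.resize(np.hstack([d["frame"][250:390,370:510],im[250:390,370:510]]),None,fx=2.8,fy=2.8); cv2.imwrite("pics/v5.png",cr[:,:,::-1])
E
```

```text
t12.18 p [ 0.5127 -0.3749  0.196 ] y@53.8 z [-0.384  0.281 -0.88 ] op0.695 gf65.2 F [-0.3 -0.4 -0.7] q [ 0.18  0.78  0.65  1.37 -0.37  1.64  1.8 ]
h 0.006 TCP [ 0.5123 -0.3738  0.1417] z [-0.385  0.282 -0.879] [-0.1, 0.002, 0.193, -0.0, 0.001, 0.001]
centre [ 0.5177 -0.3792  0.1903] axis [-0.001  0.001  1.   ]
```

View pics/v5.png

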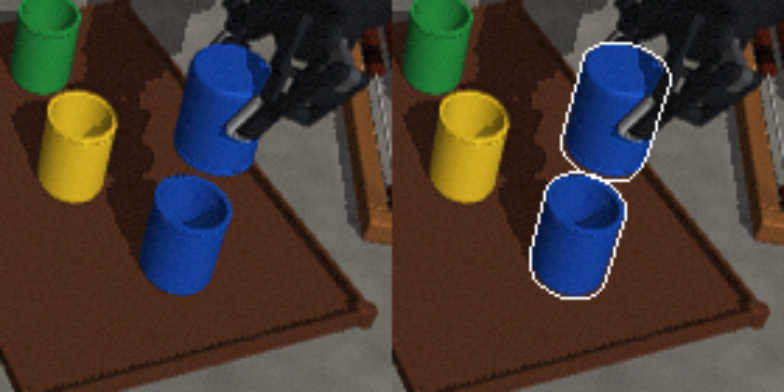

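The outline matches the standing beaker. The held one (crop 220,110) looks a degree or two off upright, so I'll fit its tilt and position before descending.

```bash
cat > uf.py <<'E'
from held import *
def ufit(col,st_px,c0,st):
    d=vision.get_image("side"); m=mask(d["frame"],col); s=observe(); r=R.from_quat(s["eef_rot"]); Yt=r.apply([0,1,0])
    q=proj(d,[c0])[0]; cs=comps(m,150); ci=min(cs,key=lambda x:np.hypot(*(x[2]-q))); si=min(cs,key=lambda x:np.hypot(*(x[2]-proj(d,[st])[0])))
    print("sep comps",ci[0]!=si[0],ci[1].tolist(),si[1].tolist()); res={}
    def hull(x): w=np.zeros((420,560),np.uint8); cv2.fillConvexPoly(w,cv2.convexHull(np.argwhere(x[3])[:,::-1].astype(np.int32)),1); return w
    w=hull(ci)
    def f(p):
        ax=R.from_rotvec(Yt*p[3]/10).apply([0,0,1]); return np.abs(sil(d,np.array(c0)+p[:3]/100,ax)-w).sum()+3*abs(p[2])
    # motion in the camera plane only: fix depth by restricting to tool x / vertical
    X=np.cross(Yt,[0,0,1])
    g=lambda p:f(np.r_[X[:2]*p[0],p[1],p[2]]) if False else np.abs(sil(d,np.array(c0)+X*p[0]/100+np.array([0,0,p[1]/100]),R.from_rotvec(Yt*p[2]/10).apply([0,0,1]))-w).sum()
    z=np.zeros(3); a=minimize(g,z,method="Nelder-Mead",options=dict(initial_simplex=np.vstack([z,np.eye(3)*.5]),xatol=.01,fatol=.5))
    print("X",X.round(2),"dX,dz mm,tilt deg",(a.x[0]*10).round(1),(a.x[1]*10).round(1),np.degrees(a.x[2]/10).round(2),"cost",round(a.fun,1),"from",round(g(z),1))
    w=hull(si); h=lambda p:np.abs(sil(d,np.array(st)+np.r_[p,0]/100,[0,0,1])-w).sum(); b=minimize(h,np.zeros(2),method="Nelder-Mead",options=dict(initial_simplex=[[0,0],[.5,0],[0,.5]],xatol=.01,fatol=.5))
    print("stand bias mm",(b.x*10).round(1),round(b.fun,1))
E
python3 -c "
from uf import *
ufit('blue',0,[.5177,-.3792,.1903],[.5172,-.3782,.046])"
```

```text
sep comps True [432, 265, 35, 48, 1129] [420, 312, 33, 44, 1066]
X [ 0.81 -0.59  0.  ] dX,dz mm,tilt deg -1.3 2.1 -4.99 cost 91.0 from 120.6
stand bias mm [1.3 1.2] 70.0
```

```bash
python3 - <<'E'
from held import *
d=vision.get_image("side"); s=observe(); Yt=R.from_quat(s["eef_rot"]).apply([0,1,0])
hsv=cv2.cvtColor(d["frame"],cv2.COLOR_RGB2HSV).astype(float)
def edge(m,r0,r1):
    rr=np.arange(r0,r1); c=[np.argmax(m[r]>.5) for r in rr]
    return np.polyfit(rr,c,1).round(4)
m=mask(d["frame"],"blue").astype(float)
mh=m.copy(); 
print("held",edge(mh,276,300),"stand",edge(m,322,346))
X=np.cross(Yt,[0,0,1])
for t in(0,-2,-4,-6): print(t,edge(sil(d,np.array([.5177,-.3792,.1903]),R.from_rotvec(Yt*np.radians(t)).apply([0,0,1])),276,300))
print("stand model",edge(sil(d,np.array([.5185,-.377,.046]),[0,0,1]),322,346))
E
```

```text
held [-2.209e-01  4.980e+02] stand [-2.0870e-01  4.9135e+02]
0 [-2.661000e-01  5.103333e+02]
-2 [-2.122000e-01  4.949167e+02]
-4 [-1.722e-01  4.835e+02]
-6 [-1.104000e-01  4.658333e+02]
stand model [-2.348000e-01  4.993833e+02]
```

```bash
python3 -c "
from place import *
for h in(.03,.008,0): plan((.5172,-.3782),53.7,(-.0085,-.0006,.0019),h,30)"
```

```text
h 0.03 TCP [ 0.5124 -0.3739  0.1659] z [-0.403  0.296 -0.866] [-0.054, 0.003, 0.106, -0.0, 0.026, 0.001]
h 0.008 TCP [ 0.5124 -0.3739  0.1439] z [-0.403  0.296 -0.866] [-0.096, 0.003, 0.184, -0.0, 0.026, 0.001]
h 0 TCP [ 0.5124 -0.3739  0.1359] z [-0.403  0.296 -0.866] [-0.111, 0.003, 0.212, -0.0, 0.026, 0.001]
```

```bash
python3 -m pendant '[[-1,-0.03,0.003,0.06,0,0.026,0],[-1,-0.06,0.003,0.12,0,0.026,0],[-1,-0.085,0.003,0.165,0,0.026,0],[-1,-0.096,0.003,0.184,0,0.026,0],[-1,-0.1,0.003,0.19,0,0.026,0],[-1,-0.1,0.003,0.19,0,0.026,0]]' ; python3 - <<'E'
from place import *
stat(); plan((.5172,-.3782),53.7,(-.0085,-.0006,.0019),0,30)
d=vision.get_image("side"); cv2.imwrite("pics/v6.png",cv2.resize(d["frame"][270:370,390:490],None,fx=5,fy=5,interpolation=cv2.INTER_CUBIC)[:,:,::-1])
E
```

```text
time_s: 13.12
ee_pos: [0.5121, -0.374, 0.1418]
eef_rot: [0.301, 0.918, 0.081, -0.246]
ft_force: [-0.4, 0.2, -1.0]
opening: 0.693
gripper_force: 65.2
t13.12 p [ 0.5121 -0.374   0.1418] y@53.7 z [-0.404  0.296 -0.866] op0.693 gf65.2 F [-0.4  0.2 -1. ] q [ 0.19  0.84  0.63  1.39 -0.39  1.59  1.81]
h 0 TCP [ 0.5124 -0.3739  0.1359] z [-0.403  0.296 -0.866] [-0.012, 0.001, 0.02, -0.0, -0.0, 0.0]
```

View pics/v6.png

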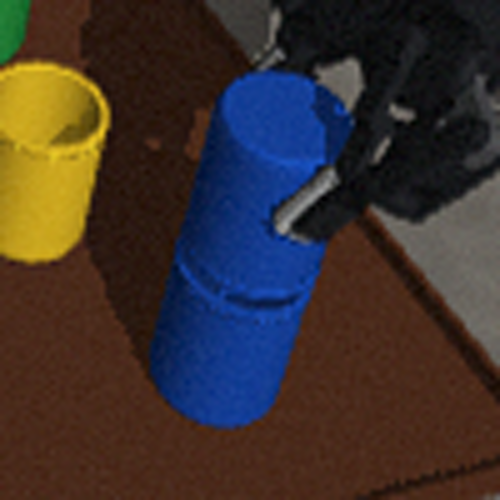

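The rims line up: the seam runs from about (180,262) to (310,300), with a few mm of gap. Now I'll lower slowly until there is contact force.

```bash
python3 -m pendant '[[-1,-0.002,0,0.0035,0,0,0],[-1,-0.004,0,0.007,0,0,0],[-1,-0.006,0,0.0105,0,0,0],[-1,-0.008,0,0.014,0,0,0],[-1,-0.008,0,0.014,0,0,0]]' | grep -E "pos|force"; python3 -m pendant '[[-1,-0.001,0,0.0018,0,0,0],[-1,-0.002,0,0.0035,0,0,0],[-1,-0.002,0,0.0035,0,0,0]]'| grep -E "pos|force"
```

```text
ee_pos: [0.5119, -0.3738, 0.1373]
ft_force: [-0.4, -0.7, -1.5]
gripper_force: 65.2
ee_pos: [0.5119, -0.3739, 0.1363]
ft_force: [-0.2, 0.1, -1.7]
gripper_force: 65.2
```

```bash
for i in 1 2 3; do python3 -m pendant '[[-1,-0.001,0,0.0018,0,0,0],[-1,-0.002,0,0.0035,0,0,0],[-1,-0.002,0,0.0035,0,0,0]]'| grep -E "pos|ft_force"; done
```

```text
ee_pos: [0.5119, -0.3738, 0.1353]
ft_force: [-0.1, 0.1, -1.6]
ee_pos: [0.5119, -0.3738, 0.1343]
ft_force: [0.4, 0.2, -1.8]
ee_pos: [0.5119, -0.3738, 0.1333]
ft_force: [-0.9, -0.2, -1.6]
```

```bash
for i in 1 2 3; do python3 -m pendant '[[-1,-0.001,0,0.0018,0,0,0],[-1,-0.002,0,0.0035,0,0,0],[-1,-0.002,0,0.0035,0,0,0]]'| grep -E "pos|ft_force"; done; python3 - <<'E'
from workcell import vision
import cv2
d=vision.get_image("side"); cv2.imwrite("pics/v7.png",cv2.resize(d["frame"][270:370,390:490],None,fx=5,fy=5,interpolation=cv2.INTER_CUBIC)[:,:,::-1])
E
```

```text
ee_pos: [0.512, -0.374, 0.1327]
ft_force: [0.9, -0.5, 5.2]
ee_pos: [0.512, -0.3742, 0.1326]
ft_force: [-0.2, 0.1, 15.1]
ee_pos: [0.5121, -0.3743, 0.1324]
ft_force: [-0.2, 1.0, 23.4]
```

View pics/v7.png

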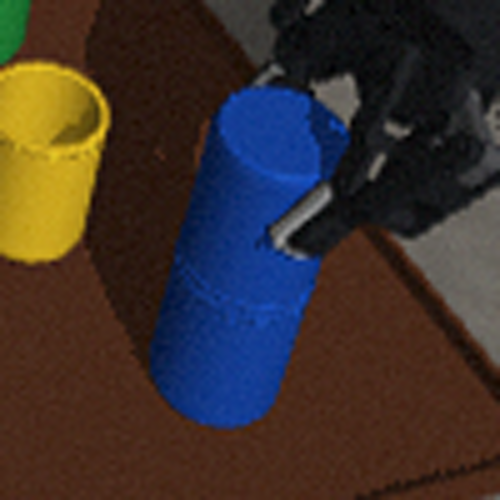

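The seam is closed all round. Contact came at z of about 0.1328, and the force has built to 23 N. I'll relieve it, open, and back off along the tool axis.

```bash
python3 -m pendant '[[-1,0.002,0,-0.003,0,0,0],[-1,0.004,0,-0.0065,0,0,0],[-1,0.004,0,-0.0065,0,0,0]]' 20 | grep -E "pos|force"; python3 -m pendant '[[1,0,0,0,0,0,0],[1,0,0,0,0,0,0],[1,0,0,0,0,0,0],[1,0,0,0,0,0,0],[1,0,0,-0.08,0,0,0],[1,0,0,-0.25,0,0,0],[1,0,0,-0.45,0,0,0],[1,0,0,-0.55,0,0,0],[1,0,0,-0.55,0,0,0]]'; python3 - <<'E'
from workcell import vision
import cv2
from uf import *
stat()
d=vision.get_image("side"); cv2.imwrite("pics/v8.png",cv2.resize(d["frame"][270:370,390:490],None,fx=5,fy=5,interpolation=cv2.INTER_CUBIC)[:,:,::-1])
m=mask(d["frame"],"blue"); m[:,:400]=0; cs=max(comps(m,100),key=lambda a:a[1][4]); print(cs[1].tolist())
for r in range(285,352,6):
    c=np.where(cs[3][r])[0]; print(r,c.min(),c.max(),end="; ")
print(rows([.45,-.1,.30],ori(np.radians(108.1))))
E
```

```text
ee_pos: [0.5119, -0.374, 0.1327]
ft_force: [0.4, -0.3, 7.8]
gripper_force: 66.0
time_s: 17.98
ee_pos: [0.5679, -0.4155, 0.2524]
eef_rot: [0.301, 0.918, 0.08, -0.245]
ft_force: [-0.5, -0.2, -0.9]
opening: 1.002
gripper_force: 0.0
t17.98 p [ 0.5679 -0.4155  0.2524] y@53.7 z [-0.402  0.295 -0.867] op1.002 gf0.0 F [-0.5 -0.2 -0.9] q [ 0.26  0.87  0.65  1.07 -0.39  1.85  1.77]
[420, 287, 41, 69, 1838]Traceback (most recent call last):
  File "<stdin>", line 8, in <module>
    return umr_minimum(a, axis, None, out, keepdims, initial, where)
ValueError: zero-size array to reduction operation minimum which has no identity
```

```bash
python3 - <<'E'
from go import *
print(rows([.52,-.23,.29],ori(np.radians(85))))
E
```

```text
[0.589, 0.484, 0.161, 0.136, -0.488, -0.509]
```

```bash
python3 -m pendant '[[1,0.15,0.12,-0.1,0.03,-0.1,-0.1],[1,0.3,0.25,0,0.07,-0.24,-0.25],[1,0.45,0.38,0.08,0.1,-0.37,-0.38],[1,0.59,0.484,0.16,0.136,-0.488,-0.509],[1,0.59,0.484,0.16,0.136,-0.488,-0.509],[1,0.59,0.484,0.16,0.136,-0.488,-0.509]]' | grep pos; python3 - <<'E'
from go import *
stat(); print(rows([.46,.03,.29],ori(np.radians(108.1))))
E
```

```text
ee_pos: [0.5189, -0.2283, 0.2905]
t18.77 p [ 0.5189 -0.2283  0.2905] y@85.1 z [ 0.     0.002 -1.   ] op0.998 gf0.0 F [ 0.   0.6 -0.2] q [-0.22  0.22  0.62  1.81 -0.14  1.16  1.93]
[0.324, 1.009, 0.004, 0.002, 0.0, -0.384]
```

```bash
python3 -m pendant '[[1,0.08,0.25,0,0,0,-0.1],[1,0.16,0.5,0,0,0,-0.2],[1,0.24,0.75,0,0,0,-0.3],[1,0.32,1,0,0,0,-0.384],[1,0.32,1,0,0,0,-0.384],[1,0.32,1,0,0,0,-0.384]]' | grep pos; python3 - <<'E'
from go import *
stat(); print(rows([.4087,.3183,.21],ori(np.radians(108.1))))
E
```

```text
ee_pos: [0.4624, 0.0262, 0.2902]
t19.52 p [0.4624 0.0262 0.2902] y@108.0 z [-0.002 -0.    -1.   ] op0.999 gf0.0 F [-1.1 -1.6  0.2] q [-0.56  0.    0.37  2.   -0.    1.14  1.69]
[-0.157, 1.178, 0.321, 0.0, -0.002, -0.002]
```

```bash
python3 -m pendant '[[1,-0.04,0.25,0.02,0,0,0],[1,-0.08,0.5,0.06,0,0,0],[1,-0.12,0.75,0.12,0,0,0],[1,-0.157,1,0.2,0,0,0],[1,-0.157,1,0.2,0,0,0]]' | grep pos;  python3 -m pendant '[[1,0,0.178,0.12,0,0,0],[1,0,0.178,0.12,0,0,0],[1,0,0.178,0.12,0,0,0]]' | grep pos; python3 - <<'E'
from wf import *
stat(); d,T=wrist()
print(wfit(d,T,"green",np.array([.4185,.3215,.0848]),up))
# check the blue pair: union silhouette from both fixed cameras
for n in("top","side"):
    e=vision.get_image(n); m=mask(e["frame"],"blue"); q=proj(e,[[.5172,-.3782,.088]])[0]; k=np.zeros_like(m); cv2.circle(k,tuple(q.astype(int).tolist()),50,1,-1)
    w=max(comps(m&k,50),key=lambda a:a[1][4])[3].astype(float)
    f=lambda p:np.abs(np.maximum(sil(e,np.array([p[0],p[1],.046]),[0,0,1]),sil(e,np.array([p[2],p[3],.130]),[0,0,1]))-w).sum()
    p=np.array([.5172,-.3782]*2); r=minimize(f,p,method="Nelder-Mead",options=dict(initial_simplex=np.vstack([p]+[p+.004*v for v in np.eye(4)]),xatol=1e-4,fatol=.3)); print(n,r.x.round(4),round(r.fun,1),int(w.sum()))
E
```

```text
ee_pos: [0.4219, 0.278, 0.2389]
ee_pos: [0.4097, 0.3169, 0.2107]
t20.52 p [0.4097 0.3169 0.2107] y@107.9 z [-0.001 -0.001 -1.   ] op1.003 gf0.0 F [ 1.1 -0.2 -0.7] q [-0.88  0.19  0.11  1.98 -0.02  0.97  1.12]
(array([0.4196, 0.3225]), 367, 5095, array([285., 211.]), [248, 164, 76, 86, 5006])
top [ 0.5181 -0.3847  0.5132 -0.3758] 37.6 499
side [ 0.5217 -0.3756  0.5125 -0.3803] 89.7 1837
```

Green's pre-grasp fit is consistent: it shifts the same ~1 mm as blue did. Descending and gripping green with the same geometry.

```bash
python3 -m pendant '[[1,-0.003,0.009,0.2,0,0,0],[1,-0.003,0.009,0.36,0,0,0],[1,-0.003,0.009,0.46,0,0,0],[1,-0.003,0.009,0.506,0,0,0],[1,-0.003,0.009,0.506,0,0,0],[-1,-0.003,0.009,0.506,0,0,0],[-1,-0.003,0.009,0.506,0,0,0],[-1,-0.003,0.009,0.506,0,0,0],[-1,-0.003,0.009,0.506,0,0,0]]' 60; python3 -c "
from go import *
stat(); s=observe(); print('c in tool',R.from_quat(s['eef_rot']).inv().apply(np.array([.4196,.3225,.0848])-s['ee_pos']).round(4))"
```

```text
time_s: 21.8
ee_pos: [0.4089, 0.3215, 0.0859]
eef_rot: [-0.157, 0.988, 0.001, 0.001]
ft_force: [-0.9, -2.6, 11.5]
opening: 0.698
gripper_force: 61.7
t21.80 p [0.4089 0.3215 0.0859] y@108.0 z [ 0.001  0.002 -1.   ] op0.698 gf61.7 F [-0.9 -2.6 11.5] q [-0.87  0.36  0.09  2.08 -0.05  0.7   1.14]
c in tool [-0.0104 -0.0024  0.0011]
```

```bash
python3 -m pendant '[[-1,0,0,-0.06,0,0,0],[-1,0,0,-0.16,0,0,0],[-1,0,0,-0.32,0,0,0],[-1,0,0,-0.5,0,0,0],[-1,0,0,-0.64,0,0,0],[-1,0,0,-0.64,0,0,0]]'|grep -E "pos|force"; python3 -m pendant '[[-1,0.04,-0.1,0,0,0,0],[-1,0.08,-0.28,0,0,0,0],[-1,0.1,-0.46,0,0,0,0],[-1,0.1,-0.64,0,0,0,0],[-1,0.1,-0.82,0,0,0,0],[-1,0.1,-1,0,0,0,0]]'|grep -E "pos|force"; python3 - <<'E'
from wf import *
stat(); print(rows([.56,-.12,.245],ori(np.radians(75.9))))
E
```

```text
ee_pos: [0.4092, 0.3219, 0.2482]
ft_force: [-0.4, 0.6, -1.5]
gripper_force: 64.7
ee_pos: [0.4611, 0.0731, 0.2437]
ft_force: [1.5, 1.4, -1.3]
gripper_force: 64.7
t23.30 p [0.4611 0.0731 0.2437] y@108.0 z [-0.001  0.001 -1.   ] op0.697 gf64.7 F [ 1.5  1.4 -1.3] q [-0.6   0.06  0.32  2.06 -0.02  1.03  1.62]
[-0.138, -0.857, -0.006, 0.001, -0.001, 0.535]
```

```bash
python3 -m pendant '[[-1,-0.03,-0.18,0,0,0,0.12],[-1,-0.06,-0.36,0,0,0,0.24],[-1,-0.1,-0.54,0,0,0,0.36],[-1,-0.138,-0.72,0,0,0,0.48],[-1,-0.138,-0.857,0,0,0,0.535],[-1,-0.138,-0.857,0,0,0,0.535]]'|grep -E "pos|force"; python3 - <<'E'
from wf import *
stat(); print(rows([.706,-.178,.245],ori(np.radians(75.9))))
E
```

```text
ee_pos: [0.5599, -0.121, 0.2433]
ft_force: [-0.5, -0.1, -1.4]
gripper_force: 64.7
t24.05 p [ 0.5599 -0.121   0.2433] y@75.6 z [-0.002 -0.    -1.   ] op0.694 gf64.7 F [-0.5 -0.1 -1.4] q [-0.34  0.27  0.54  1.85 -0.16  1.06  1.57]
[-0.623, -0.076, -0.008, -0.001, -0.002, -0.005]
```

```bash
python3 -m pendant '[[-1,-0.15,-0.02,0,0,0,0],[-1,-0.35,-0.05,0,0,0,0],[-1,-0.55,-0.07,0,0,0,0],[-1,-0.623,-0.076,0,0,0,0],[-1,-0.623,-0.076,0,0,0,0],[-1,-0.623,-0.076,0,0,0,0]]'|grep -E "pos|force"; python3 - <<'E'
from sf import *
stat(); d,T=wrist(); print("stand",wfit(d,T,"green",np.array([.6005,-.1514,.046]),[0,0,1]))
print("held",held("green",d,(-.0104,-.0006,.0011,28)))
sidefit("green",y=0,x0=(-.0104,.0011,28))
print("bluepair px",proj(d,[[.5172,-.3782,.088]],T))
E
```

```text
ee_pos: [0.7063, -0.1735, 0.2437]
ft_force: [-0.5, 0.5, -0.2]
gripper_force: 64.7
t24.80 p [ 0.7063 -0.1735  0.2437] y@75.9 z [-0.001  0.001 -1.   ] op0.696 gf64.7 F [-0.5  0.5 -0.2] q [-0.19  0.55  0.52  1.48 -0.28  1.19  1.7 ]
stand (array([ 0.6016, -0.1516]), 190, 4220, array([278.,  71.]), [243, 28, 70, 76, 4165])
held ([([-13.1, -0.7, 9.7], 268), ([-14.2, -0.7, 9.1, 30.1], 274)], [205, 215, 153, 155, 18126], 1861)
25 [-15.2  -0.1] 558.0 1419
28 [-14.5   0.1] 546.3 1419
31 [-14.6   0.6] 540.9 1419
nominal 643.4666666666667
bluepair px [[-17.73321732  32.18398347]]
```

```bash
python3 -c "
from place import *
for h in(.04,):plan((.6016,-.1516),75.9,(-.0102,-.0006,.001),h,30)"
```

```text
h 0.04 TCP [ 0.5937 -0.149   0.176 ] z [-0.485  0.122 -0.866] [0.462, -0.015, 0.273, 0.001, 0.499, 0.001]
```

```bash
python3 -m pendant '[[-1,0.1,0,0.02,0,0.12,0],[-1,0.2,0,0.06,0,0.25,0],[-1,0.32,-0.01,0.1,0,0.38,0],[-1,0.42,-0.015,0.16,0,0.5,0],[-1,0.462,-0.015,0.22,0,0.5,0],[-1,0.462,-0.015,0.273,0,0.5,0],[-1,0.462,-0.015,0.273,0,0.5,0]]' |grep -E "pos|force"; python3 - <<'E'
from uf import *
from place import plan
stat(); s=observe(); r=R.from_quat(s["eef_rot"]); c=s["ee_pos"]+r.apply([-.0102,-.0006,.001]); print("c",c.round(4))
ufit("green",0,c,[.6016,-.1516,.046])
d=vision.get_image("side"); Yt=r.apply([0,1,0]); m=mask(d["frame"],"green").astype(float); m[:,:360]=0
def rng(c): q=proj(d,cyl(c,[0,0,1])); return q[:,1]
def edge(m,a,b): rr=np.arange(a,b); return np.polyfit(rr,[np.argmax(m[x]>.5) for x in rr],1).round(3)
q=int(proj(d,[c])[0][1]); qs=int(proj(d,[[.6016,-.1516,.046]])[0][1])
print(q,qs,"held",edge(m,q-10,q+9),"stand",edge(m,qs-10,qs+9),"stand model",edge(sil(d,np.array([.6024,-.1505,.046]),[0,0,1]),qs-10,qs+9))
for t in(0,-2,-4): print(t,edge(sil(d,c,R.from_rotvec(Yt*np.radians(t)).apply([0,0,1])),q-10,q+9))
for h in(.006,0): plan((.6016,-.1516),75.9,(-.0102,-.0006,.001),h,30)
E
```

```text
ee_pos: [0.5944, -0.1489, 0.1756]
ft_force: [0.3, 0.3, -1.2]
gripper_force: 64.7
t25.77 p [ 0.5944 -0.1489  0.1756] y@75.9 z [-0.485  0.122 -0.866] op0.694 gf64.7 F [ 0.3  0.3 -1.2] q [-0.13  0.73  0.48  1.43 -0.27  1.59  1.72]
c [ 0.6023 -0.1515  0.1696]
sep comps False [374, 210, 31, 74, 1446] [374, 210, 31, 74, 1446]
X [ 0.97 -0.24  0.  ] dX,dz mm,tilt deg -0.8 -7.2 -0.55 cost 781.2 from 810.2
stand bias mm [10.2  7.8] 874.8
229 265 held [-1.330e-01  4.114e+02] stand [-1.35000e-01  4.10768e+02] stand model [-1.46000e-01  4.13179e+02]
0 [-1.35000e-01  4.10905e+02]
-2 [-1.21000e-01  4.07705e+02]
-4 [-6.80000e-02  3.95758e+02]
h 0.006 TCP [ 0.5937 -0.149   0.142 ] z [-0.485  0.122 -0.866] [-0.065, -0.0, 0.122, 0.0, 0.001, 0.001]
h 0 TCP [ 0.5937 -0.149   0.136 ] z [-0.485  0.122 -0.866] [-0.076, -0.0, 0.143, 0.0, 0.001, 0.001]
```

Held and standing green edges agree with the model: tilt within 1°, lateral offset about 1 mm. Descending.

```bash
python3 -m pendant '[[-1,-0.02,0,0.036,0,0,0],[-1,-0.04,0,0.074,0,0,0],[-1,-0.055,0,0.103,0,0,0],[-1,-0.065,0,0.122,0,0,0],[-1,-0.07,0,0.132,0,0,0],[-1,-0.073,0,0.138,0,0,0],[-1,-0.076,0,0.143,0,0,0],[-1,-0.076,0,0.143,0,0,0]]' |grep -E "pos|force"; for i in 1 2; do python3 -m pendant '[[-1,-0.001,0,0.0018,0,0,0],[-1,-0.002,0,0.0035,0,0,0],[-1,-0.002,0,0.0035,0,0,0]]'| grep -E "pos|ft_force"; done
```

```text
ee_pos: [0.5931, -0.1489, 0.1354]
ft_force: [-0.5, 0.1, -0.6]
gripper_force: 64.8
ee_pos: [0.5931, -0.1489, 0.1343]
ft_force: [0.1, 0.9, -0.9]
ee_pos: [0.5931, -0.1489, 0.1333]
ft_force: [1.0, 0.5, -1.0]
```

```bash
for i in 1 2; do python3 -m pendant '[[-1,-0.001,0,0.0018,0,0,0],[-1,-0.002,0,0.0035,0,0,0],[-1,-0.002,0,0.0035,0,0,0]]'| grep -E "pos|ft_force"; done
```

```text
ee_pos: [0.5933, -0.1489, 0.1331]
ft_force: [-0.4, -0.4, 8.3]
ee_pos: [0.5935, -0.149, 0.1329]
ft_force: [0.3, -0.5, 17.7]
```

```bash
python3 -m pendant '[[-1,0.001,0,-0.002,0,0,0],[-1,0.003,0,-0.005,0,0,0],[-1,0.003,0,-0.005,0,0,0]]' 20 | grep -E "pos|force"; python3 -m pendant '[[1,0,0,0,0,0,0],[1,0,0,0,0,0,0],[1,0,0,0,0,0,0],[1,0,0,0,0,0,0],[1,0,0,-0.08,0,0,0],[1,0,0,-0.25,0,0,0],[1,0,0,-0.45,0,0,0],[1,0,0,-0.65,0,0,0],[1,0,0,-0.65,0,0,0]]'; python3 - <<'E'
from go import *
stat(); print(rows([.68,-.33,.30],ori(np.radians(66))))
E
```

```text
ee_pos: [0.5932, -0.1489, 0.1331]
ft_force: [0.5, -0.1, 6.5]
gripper_force: 65.3
time_s: 29.88
ee_pos: [0.6737, -0.1697, 0.2763]
eef_rot: [0.118, 0.959, 0.031, -0.255]
ft_force: [0.4, 0.3, -1.0]
opening: 0.999
gripper_force: 0.0
t29.88 p [ 0.6737 -0.1697  0.2763] y@75.9 z [-0.481  0.121 -0.868] op0.999 gf0.0 F [ 0.4  0.3 -1. ] q [-0.07  0.8   0.49  1.07 -0.29  1.86  1.7 ]
[-0.109, -0.616, -0.172, -0.043, -0.494, 0.162]
```

```bash
python3 - <<'E'
from go import *
print(rows([.56,.04,.33],ori(np.radians(94))))
E
```

```text
[0.666, 0.703, 0.133, 0.078, -0.491, -0.294]
```

```bash
python3 -m pendant '[[1,0.1,0.15,-0.15,0.02,-0.1,-0.06],[1,0.25,0.3,-0.1,0.04,-0.22,-0.12],[1,0.4,0.45,0,0.06,-0.35,-0.2],[1,0.55,0.6,0.08,0.07,-0.45,-0.26],[1,0.666,0.703,0.133,0.078,-0.491,-0.294],[1,0.666,0.703,0.133,0.078,-0.491,-0.294],[1,0.666,0.703,0.133,0.078,-0.491,-0.294]]' |grep -E "pos|force"; cat > chk.py <<'E'
from wf import *
stat(); ds={n:vision.get_image(n) for n in("side","top")}
S={"blue":(.5172,-.3782),"green":(.6016,-.1516)}
for c,st in S.items():
    for n,d in ds.items():
        m=mask(d["frame"],c); q=proj(d,[[*st,.088]])[0]; k=np.zeros_like(m); cv2.circle(k,tuple(q.astype(int).tolist()),50,1,-1)
        z=max(comps(m&k,50),key=lambda a:a[1][4]); w=z[3]; zs=lambda b,u:np.maximum(sil(d,np.array([*b,.046]),[0,0,1]),sil(d,np.array([*u,.130]),[0,0,1]))
        # common bias of the pair, then the upper one's edges against an aligned model
        f=lambda p:np.abs(zs(p,p)-w).sum(); p=np.array(st); r=minimize(f,p,method="Nelder-Mead",options=dict(initial_simplex=[p,p+[.004,0],p+[0,.004]],xatol=1e-4,fatol=.3))
        print(c,n,"pair fit",r.x.round(4),round(r.fun,1),int(w.sum()),z[1].tolist())
        mod=zs(r.x,r.x)>.5
        if n=="side":
            rows_=np.arange(z[1][1]+12,z[1][1]+z[1][3]-12)
            e=lambda M:np.array([[np.where(M[x])[0].min(),np.where(M[x])[0].max()] for x in rows_])
            D=e(w)-e(mod); h=len(D)//2; print("   edge diff px upper",D[:h-2].mean(0).round(2),"lower",D[h+2:].mean(0).round(2))
d=ds["side"]; a=.37+1.95; P=rk([.065-.1437*np.cos(a),0,.085+.1437*np.sin(a)]); print("bail px",proj(d,[P])[0].round(1),[x[2].round(1).tolist() for x in comps(mask(d["frame"],"red"),60) if x[2][0]<330 and x[2][1]<200])
for x in comps(mask(ds["top"]["frame"],"yellow"),100): print("yellow top",x[1].tolist())
E
python3 chk.py
```

```text
ee_pos: [0.5585, 0.0405, 0.328]
ft_force: [0.3, -0.6, 0.2]
gripper_force: 0.0
t30.75 p [0.5585 0.0405 0.328 ] y@94.0 z [-0.005  0.002 -1.   ] op0.997 gf0.0 F [ 0.3 -0.6  0.2] q [-0.56  0.17  0.43  1.76 -0.08  1.23  1.53]
blue side pair fit [ 0.5197 -0.3768] 160.0 1836 [420, 287, 41, 69, 1836]
   edge diff px upper [ 0.75 -0.4 ] lower [ 0.38 -0.43]
blue top pair fit [ 0.5141 -0.3774] 77.8 496 [417, 181, 31, 26, 496]
green side pair fit [ 0.6049 -0.1495] 137.3 1252 [374, 224, 29, 60, 1252]
   edge diff px upper [ 0.56 -0.25] lower [ 0.31 -0.81]
green top pair fit [ 0.5975 -0.1511] 352.7 141 [367, 159, 12, 19, 141]
bail px [294.3 154.2] [[293.8, 153.6]]
yellow top [384, 186, 23, 21, 332]
```

```bash
python3 - <<'E'
from go import *
print(rows([.57,-.28,.32],ori(np.radians(65))))
E
```

```text
[0.042, -1.279, 0.029, 0.0, -0.006, 0.481]
```

```bash
python3 -m pendant '[[1,0.04,-0.25,0,0,0,0.1],[1,0.04,-0.5,0,0,0,0.2],[1,0.04,-0.75,0,0,0,0.3],[1,0.04,-1,0,0,0,0.4],[1,0.04,-1,0,0,0,0.48],[1,0.04,-1,0,0,0,0.48]]' |grep -E "pos"; python3 - <<'E'
from go import *
print(rows([.57,-.28,.32],ori(np.radians(65))))
E
```

```text
ee_pos: [0.5658, -0.2108, 0.3267]
[-0.132, -0.244, 0.027, -0.002, -0.006, 0.001]
```

```bash
python3 -m pendant '[[1,-0.07,-0.12,0.01,0,0,0],[1,-0.13,-0.24,0.02,0,0,0],[1,-0.13,-0.24,0.02,0,0,0],[1,-0.13,-0.24,0.02,0,0,0]]' |grep -E "pos"; cat > pc.py <<'E'
from wf import *
stat(); d,T=wrist(); cv2.imwrite("pics/pc.png",d["frame"][:,:,::-1])
for c,st in {"blue":(.5172,-.3782),"green":(.6016,-.1516)}.items():
    q=proj(d,[[*st,.088]],T)[0]; m=mask(d["frame"],c); k=np.zeros_like(m); cv2.circle(k,tuple(q.astype(int).tolist()),110,1,-1); cs=comps(m&k,200)
    if not cs: print(c,q,"none"); continue
    z=max(cs,key=lambda a:a[1][4]); w=z[3].astype(float)
    f=lambda p:np.abs(np.maximum(sil(d,np.array([p[0],p[1],.046]),[0,0,1],T,2),sil(d,np.array([p[2],p[3],.130]),[0,0,1],T,2))-w).sum()
    p=np.array(st*2); r=minimize(f,p,method="Nelder-Mead",options=dict(initial_simplex=np.vstack([p]+[p+.004*v for v in np.eye(4)]),xatol=1e-4,fatol=1,maxiter=400))
    print(c,q.round(),z[1].tolist(),"lower",r.x[:2].round(4),"upper-lower mm",((r.x[2:]-r.x[:2])*1000).round(1),"cost",round(r.fun),"nominal",round(f(p)),int(w.sum()))
E
python3 pc.py
```

```text
ee_pos: [0.5706, -0.2766, 0.322]
t32.10 p [ 0.5706 -0.2766  0.322 ] y@65.3 z [-0.006  0.002 -1.   ] op1.003 gf0.0 F [0.6 0.8 0.4] q [-0.15  0.34  0.66  1.62 -0.22  1.26  1.69]
blue [183. 170.] [129, 139, 91, 76, 4726] lower [ 0.5173 -0.3822] upper-lower mm [0.1 8.1] cost 325 nominal 628 4726
green [392. 154.] [354, 125, 98, 71, 4928] lower [ 0.6044 -0.1486] upper-lower mm [-6.1 -7.4] cost 369 nominal 770 4928
```

The checks agree. Lateral steps at the seam are under about 1.5 mm in both pairs; the only larger number is a chamfer bias that shows up equally in both. The standing beakers, the yellow beaker and the bail are where they should be, and the arm is clear. Handing in.

```bash
python3 -c "
from workcell import workorder
print(workorder.finish_job())"
```

```text
the job is handed in; nothing more can be done
None
```

The job is handed in at about 32 s: the bail lies back on its stop, and the blue and green beakers are closed mouth-down over their mates, with the rims aligned to within about 1.5 mm by my camera checks; no verdict came back.

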